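Count along the curing rack and fill the third gap

ROBOT

A 6-joint arm with a two-finger parallel gripper is mounted at the origin on a cart in front of the work surface, level with it; the furniture and walls round the work are solid. World frame = base frame: x ahead of the robot, y to its left, z up, the work surface at z = 0. Lengths are in m, angles in rad, forces in N, time in s.
With the tool pointing down it reaches from about 0.3 to 0.85 m from the base axis. Payload 4.2 kg.
Tool frame: the origin (TCP) lies between the finger pads; the fingertips stand 14 mm ahead of it and the grasp point (between the pads) lies 5 mm behind it; z points along the fingers, y is the direction in which the jaws open and shut (so a half turn about z gives the same grasp; the last joint's range is limited). The gripper opens to 91 mm and grips with 3 to 60 N. Pads are 32 mm wide; open, the fingers measure 118 mm over their backs; the gripper's body (76 mm by 178 mm) begins 60 mm behind the grasp point.
Start: joints at [-1.186, 0.32, 1.565, -0, 1.257, -0.02], TCP at [0.226, -0.529, 0.228] pointing down, gripper open.
Joint ranges: [-3.11, 3.11], [-0.84, 2.01], [0.21, 2.61], [-1.34, 4.49], [0.05, 2.63], [-2.56, 2.56]. Speed limits (rad/s): [2.57, 2.57, 3.14, 3.14, 3.14, 3.14].

INTERFACE

Orientations are given as a 3x3 rotation matrix whose columns are the frame's x, y, z axes.
In Python, from cell import manip gives the robot as it stands. The module is installed in compiled form; this text tells all that it offers.
- The arm moves only by the tool play_rows, never from a script. Its argument "moves" is a list of rows, each a list of 3 entries, a list of its own where there are three numbers: the shift along the world's x, y, z as a fraction of full scale, then the turn, a rotation vector about the world's x, y, z as a fraction of full scale, then the opening, from 0 (shut) to 1 (fully open). A call has 1 to 20 rows; each row is the pose to reach, as a shift and turn from the pose commanded when the call began; what a row does not reach only later rows make up. Full scale, the value 1, is 150 mm for a shift and pi/2 rad for a turn. A row lasts 1/10 s, in which the tool goes at most 50 mm and 8.59 degrees, less where a joint would pass 70% of its speed; a pose out of reach is approached as far as the arm can. A call with a number of a shift or a turn outside -1 to 1 is refused whole. A call with a gripper value outside its range is refused whole. The fingers move at their own pace and stop on an object; "squeeze" is the grip in N (left out, the last holds). Time passes only in rows, so rows that repeat a pose let the fingers close. It gives the time, the measured TCP pose, the force and the opening at its end, in the units of the state.
- manip.observe(): the state, without advancing time (a new reading comes with each control period).
- manip.read_camera(name): name is "scene" or "top" or "wrist"; returns (picture, depth): 480x640x3 uint8, red, green, blue; 480x640 float32, m along the optical axis (not along the pixel's ray), 0 where there is no reading.
- manip.camera_info(name): a dict with "K" (3x3 intrinsics, pixels), "dist_coeffs" ([k1, k2, p1, p2, k3] as OpenCV has them; the pictures are not rectified), "view" (4x4, takes a point from world to camera coordinates); the wrist camera has in their place "T_tool_cam" (4x4, takes a point from camera to tool coordinates, whose origin is the TCP and whose axes are the flange's). Camera axes: x right, y down, z forward; pixel columns grow to the right and rows downward; lengths in m; the calibration is good to about 2 mm. A picture is of the moment at which its call begins: read the wrist's pose just before it. camera_info takes no time and is no camera call.
- manip.finish_job(): hands the job in, once; it reports no verdict.
The state is a dict: "time": time; "joint_pos": joint angles; "qd": joint speeds; "joint_torque": joint torques, N m; "tcp_pos": TCP position; "eef_rot": TCP orientation; "wrist_force": force on the tool from outside, world axes, zero at the start; "wrist_torque": the same for the moment, N m; "gripper_width": opening from 0.0 (shut) to 1.0 (fully open).
Only numpy, scipy, OpenCV 4.12 (cv2) and the standard library are available. Lean on these libraries where they do the work, as an engineer would, in place of code of your own. Each camera call takes 0.05 s, during which the arm holds its last target.

TASK

Count out the third gap of the wooden soap rack by touch: press a fingertip on the sprung metal rail along its top, over the first gap at the left end, and run it to the right over the studs, keeping the rail pressed down a little, as far as the third gap and no further. Then, without gripping or lifting it, push the heart-shaped soap that stands in front of the rack over to that third gap and in from the front until it rests against the back board. Leave the three rose-shaped soaps in and in front of the rack where they are.

Things in the scene. Friction and masses are not known exactly. Their poses are not given: they have to be found in the camera images.
- rack: Light wooden soap rack fixed to the table, without a floor. Origin on the table at its middle; x from the open front to the back, y to its left, z up. Five dividers 10 mm thick, 46 mm high, at y = 176, 88, 0, -88, -176 mm, noses at x = -30 mm. The four gaps between are 78 mm wide, at y = 132, 44, -44, -132 mm (first to fourth from the left). Back board: front face at x = 30 mm, 46 mm high.
- rail (a joint): Metal rail above the back board, along the rack's y at rack x = 38 mm, 16 mm wide, 372 mm long, flat top 70 mm over the table; domed studs 16 mm across, 3 mm high stand on it over the dividers. Value: how far the whole rail is pressed straight down on its springs, m: 0 up (rest), 0.011 stop; it starts to move at about 2 N and takes 0.5 N more for each mm.
- rail_left_end (a point): Middle of the left end of the rail, on its flat top (rack x = 38, y = 186 mm, 70 mm over the table); it sinks with the rail.
- gap1 (a point): Point over the middle of the first gap from the left (rack x = 0, y = 132 mm), at the height of the rail's flat top.
- gap3 (a point): Point over the middle of the third gap from the left (rack x = 0, y = -44 mm) at the height of the rail's flat top, 70 mm over the table.
- heart_center (a point): Centre (half-way up, 18 mm over the table) of the grey fluted heart-shaped soap, 57 x 65 mm in plan and 37 mm high, about 85 g, fluted sides that lean out a little towards the top, standing loose in front of the rack, left or right. It may stand at any turn about its upright axis.
- heart_soap: The same heart-shaped soap; origin at the centre of its underside, z up.
- rose_soap: Grey rose-shaped round soap, 69 mm across and 34 mm high, standing loose in front of the rack on the other side from the heart; origin under its centre.
- racked_soap_a: Grey rose-shaped soap, 68 mm across, 34 mm high, already in the first (leftmost) gap; origin under its centre.
- racked_soap_b: Grey rose-shaped soap, 69 mm across, 34 mm high, already in the fourth (rightmost) gap; origin under its centre.
Mind the look-alikes: they are no part of the job. What is shaped like the heart_soap but green or orange is not meant.

How it is judged:
By the outcome, as a careful person would: the job done as asked, in the order asked, and still so for the second after the job is handed in, with the robot touching nothing.
It also fails if it takes over 72 s, if anything falls off the work surface, if the arm or the gripper's body presses on something with over 40 N, if the wrist force passes 120 N, or if a joint passes its speed limit or range.

## Working session

There is one attempt and no reset: what is moved stays moved. The work goes in short steps, Python scripts to look and compute and a tool call to move; the robot and the scene stay as the last step left them, time stands still between calls to the robot, and variables do not carry over. Pictures are saved under pics/ and viewed, and the job is handed in when it is done.

Besides the shell and the picture viewer there is one more tool, called after ">>>" as name([rows], argument=value, ...), one row to a line, values as JSON. play_rows: Moves the arm, as the interface text tells. Its arguments: {"type":"object","properties":{"moves":{"type":"array","items":{"type":"array"}},"squeeze":{"type":"number"}},"required":["moves"]}

```bash
mkdir -p pics
cat > h.py <<'E'
import numpy as np,cv2
from cell import manip
def save(n,im): cv2.imwrite('pics/'+n,im[:,:,::-1])
E
python3 - <<'E'
from h import *
print(manip.observe())
for c in ['scene','top']:
    im,d=manip.read_camera(c); save(c+'0.png',im); np.savez(''+c+'0.npz',im=im,d=d)
    print(c,manip.camera_info(c))
print(manip.camera_info('wrist'))
E
```

```text
{'time': 0.0, 'joint_pos': array([-1.18599458e+00,  3.20280559e-01,  1.56569811e+00, -5.79405412e-05,
        1.25740605e+00, -2.00104366e-02]), 'qd': array([-4.36179563e-04, -6.38867356e-04,  8.39119959e-05, -6.70410775e-04,
       -4.45019135e-05,  2.25097179e-03]), 'joint_torque': array([-1.02561928e-03, -4.12470496e+01, -2.31969488e+01,  7.26785325e-02,
        4.58764331e-02, -1.53276046e-04]), 'tcp_pos': array([ 0.22625389, -0.52807489,  0.22711938]), 'eef_rot': array([[ 9.19169322e-01,  3.93861947e-01, -7.23785794e-04],
       [ 3.93862611e-01, -9.19167859e-01,  1.64032846e-03],
       [-1.92176781e-05, -1.79281176e-03, -9.99998393e-01]]), 'wrist_force': array([0.32269091, 0.26078335, 0.1921122 ]), 'wrist_torque': array([0.03747953, 0.00504248, 0.04103478]), 'gripper_width': 1.0005106068541305}
scene {'K': array([[542.64717955,   0.        , 322.456393  ],
       [  0.        , 542.64717955, 238.54012035],
       [  0.        ,   0.        ,   1.        ]]), 'dist_coeffs': array([-0.16254767,  0.        ,  0.        ,  0.        ,  0.        ]), 'view': array([[-0.86223984, -0
[... 626 characters left out ...]
00537552, -0.99252286,  0.94483725],
       [ 0.        ,  0.        ,  0.        ,  1.        ]])}
{'K': array([[422.04469418,   0.        , 308.07254794],
       [  0.        , 422.04469418, 246.38529356],
       [  0.        ,   0.        ,   1.        ]]), 'dist_coeffs': array([0.03284179, 0.        , 0.        , 0.        , 0.        ]), 'T_tool_cam': array([[-2.38822387e-04, -9.69623722e-01, -2.44601268e-01,
         6.91343358e-02],
       [ 9.99999265e-01, -5.22338988e-04,  1.09423006e-03,
        -8.39355396e-05],
       [-1.18875621e-03, -2.44600827e-01,  9.69623134e-01,
        -1.57252774e-01],
       [ 0.00000000e+00,  0.00000000e+00,  0.00000000e+00,
         1.00000000e+00]])}
```

View pics/top0.png

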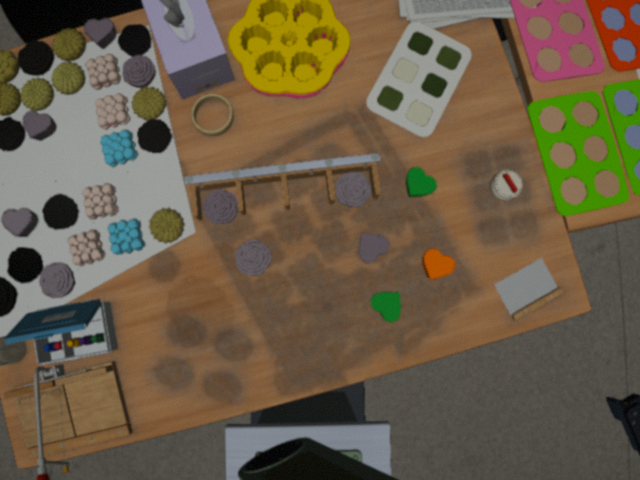

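View pics/scene0.png

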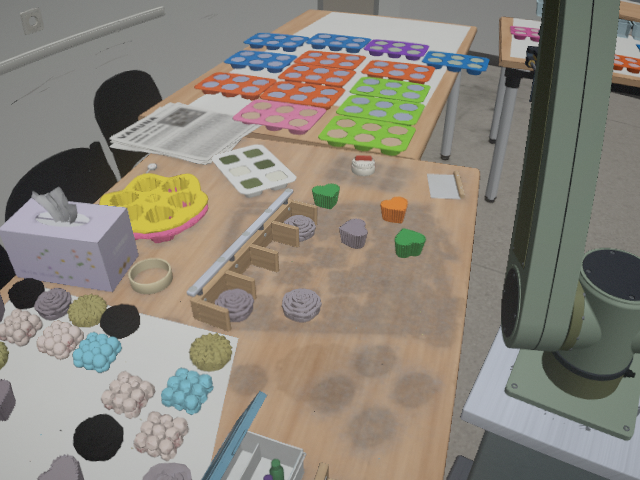

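The top view shows the rack at pixels (188–380, 155–215). Roses are in gap 1 (220,207) and gap 4 (352,188), and a loose rose is at (253,257). There are four heart-shaped candidates: grey (373,247), green (420,182), green (386,305) and orange (438,263). The grey one fits the description. I'll confirm it in an enlarged crop and measure.

```bash
cat >> h.py <<'E'
def deproj(cam,uv,d=None,z=None):
    ci=manip.camera_info(cam); uv=np.asarray(uv,float).reshape(-1,2)
    n=cv2.undistortPoints(uv.reshape(-1,1,2),ci['K'],ci['dist_coeffs']).reshape(-1,2)
    V=ci['view']; R=V[:3,:3];t=V[:3,3]
    r=np.c_[n,np.ones(len(n))]
    c=-R.T@t; w=r@R
    if z is not None: s=(z-c[2])/w[:,2]
    else: s=np.asarray(d)
    return c+w*s[:,None]
def proj(cam,P):
    ci=manip.camera_info(cam);V=ci['view']
    return cv2.projectPoints(np.asarray(P,float).reshape(-1,1,3),cv2.Rodrigues(V[:3,:3])[0],V[:3,3],ci['K'],ci['dist_coeffs'])[0].reshape(-1,2)
E
python3 - <<'E'
from h import *
a=np.load('top0.npz');im,d=a['im'],a['d']
save('crop0.png',cv2.resize(im[140:320,180:460],None,fx=2.8,fy=2.8,interpolation=cv2.INTER_CUBIC))
vv,uu=np.mgrid[140:330,180:470]
P=deproj('top',np.c_[uu.ravel(),vv.ravel()],d[vv,uu].ravel())
uv=np.c_[uu.ravel(),vv.ravel()]
ok=d[vv,uu].ravel()>0
tab=P[ok&(abs(P[:,2])<.012)]; print('table z',np.median(tab[:,2]))
m=ok&(P[:,2]>.058)&(P[:,2]<.085)&(uv[:,1]<190)
R=P[m]; print(len(R),np.median(R[:,2]),R.min(0),R.max(0))
c=np.median(R[:,:2],0); _,_,vt=np.linalg.svd(R[:,:2]-R[:,:2].mean(0)); ax=vt[0]*np.sign(vt[0][1]);
s=(R[:,:2]-R[:,:2].mean(0))@ax; print('mean',R[:,:2].mean(0),'ax',ax,np.degrees(np.arctan2(-ax[0],ax[1])),s.min(),s.max())
o=(R[:,:2]-R[:,:2].mean(0))@np.array([ax[1],-ax[0]]);print('w',np.percentile(o,[1,99]))
mid=R[:,:2].mean(0)+ax*(s.min()+s.max())/2;print('mid',mid)
# heart
for n,(u,v) in dict(heart=(373,247),rose=(253,257),g1=(420,182),g2=(386,305),o=(438,263)).items():
    k=ok&(abs(uv[:,0]-u)<25)&(abs(uv[:,1]-v)<25)&(P[:,2]>.022)&(P[:,2]<.05)
    Q=P[k]; print(n,len(Q),Q[:,:2].mean(0),Q[:,:2].min(0),Q[:,:2].max(0),Q[:,2].max())
E
```

```text
table z -0.00042446453490541103
1697 0.06941617518696563 [ 0.60956657 -0.14503666  0.05969872] [0.66180243 0.2225154  0.07664617]
mean [0.63591423 0.03916569] ax [-0.10347799  0.99463174] 5.939483864288459 -0.1854032232256976 0.18423993276881143
w [-0.00747829  0.00901813]
mid [0.63597442 0.03858716]
heart 681 [ 0.48801699 -0.12906812] [ 0.45668706 -0.16189352] [ 0.51431452 -0.10340215] 0.04142395160394019
rose 724 [0.47361194 0.09981875] [0.44300748 0.06632401] [0.50858798 0.13003601] 0.0382841469341364
g1 669 [ 0.61154522 -0.22752184] [ 0.58623857 -0.26160153] [ 0.64257709 -0.20084808] 0.04058021153083613
g2 726 [ 0.37634717 -0.1532202 ] [ 0.34464146 -0.17885342] [ 0.40140757 -0.12133475] 0.041372296120101515
o 706 [ 0.45245733 -0.2531493 ] [ 0.42343609 -0.2860118 ] [ 0.4828796  -0.22527762] 0.04161626052067069
```

View pics/crop0.png

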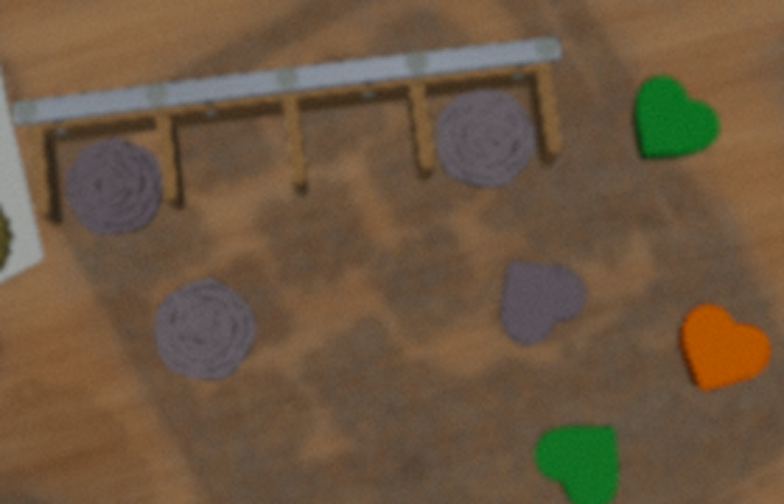

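The crop confirms the grey heart at crop (543,300), which is full-image (374,247). Its tip points up-left. Next I'll fix its orientation and check the rack model by projecting it back into the image.

```bash
cat >> h.py <<'E'
PSI=np.radians(5.94); EX=np.array([np.cos(PSI),np.sin(PSI)]); EY=np.array([-EX[1],EX[0]])
O=np.array([.63597,.03859])-.038*EX
def r2w(x,y,z=None):
    p=O+x*EX+y*EY
    return p if z is None else np.r_[p,z]
def w2r(p): q=np.asarray(p)[...,:2]-O; return np.stack([q@EX,q@EY],-1)
def heart(im,d,prior,cam='top'):
    u0,v0=proj(cam,[np.r_[prior,.037]])[0].astype(int)
    vv,uu=np.mgrid[v0-30:v0+31,u0-30:u0+31]; uv=np.c_[uu.ravel(),vv.ravel()]
    dd=d[vv,uu].ravel(); P=deproj(cam,uv,dd); 
    k=(dd>0)&(P[:,2]>.031)&(P[:,2]<.045)&(np.hypot(*(P[:,:2]-prior).T)<.045)
    m=np.zeros((61,61),np.uint8); m.ravel()[k]=255
    m=cv2.morphologyEx(m,cv2.MORPH_OPEN,np.ones((3,3)))
    n,l,st,_=cv2.connectedComponentsWithStats(m); b=1+np.argmax(st[1:,4]); m=(l==b).astype(np.uint8)
    c=max(cv2.findContours(m,0,cv2.CHAIN_APPROX_NONE)[0],key=len).reshape(-1,2)
    W=deproj(cam,c+[u0-30,v0-30],z=.036)[:,:2]
    inside=deproj(cam,uv[m.ravel()>0],z=.036)[:,:2]
    return W,inside
E
python3 - <<'E'
from h import *
a=np.load('top0.npz');im,d=a['im'].copy(),a['d']
W,I=heart(im,d,np.array([.488,-.129]))
c=I.mean(0);print('centroid',c,'rack',w2r(c))
for t in range(0,360,15):
    n=np.array([np.cos(np.radians(t)),np.sin(np.radians(t))]); 
    r=np.hypot(*(W-c).T); an=np.degrees(np.arctan2(*(W-c).T[::-1]))%360
    k=abs((an-t+180)%360-180)<8
    print(t,'support %.1f radial %.1f'%(1000*((W-c)@n).max(),1000*r[k].mean()))
D=cv2.resize(im,None,fx=4,fy=4,interpolation=cv2.INTER_CUBIC)
def dot(x,y,z,col): 
    p=proj('top',[r2w(x,y,z)])[0]*4+1.5; cv2.circle(D,tuple(int(q) for q in p),4,col,-1)
for y in (.176,.088,0,-.088,-.176): dot(-.03,y,.046,(255,0,0)); dot(.038,y,.073,(255,0,0))
for y in (.186,-.186): dot(.038,y,.07,(255,255,0))
for y in (.132,-.044): dot(.038,y,.07,(0,255,255)); dot(0,y,0,(0,255,255))
for w in W: 
    p=proj('top',[np.r_[w,.036]])[0]*4+1.5; cv2.circle(D,tuple(int(q) for q in p),2,(255,0,255),-1)
save('ov0.png',D[560:1160,740:1540])
E
```

```text
centroid [ 0.48823016 -0.1294321 ] rack [-0.12633469 -0.15183081]
0 support 24.2 radial 23.8
15 support 28.2 radial 24.9
30 support 30.4 radial 28.5
45 support 30.4 radial 28.5
60 support 28.4 radial 24.7
75 support 25.0 radial 24.2
90 support 24.2 radial 23.6
105 support 28.5 radial 24.6
120 support 30.8 radial 27.9
135 support 31.4 radial 30.5
150 support 32.3 radial 30.6
165 support 31.0 radial 27.9
180 support 27.9 radial 27.5
195 support 27.1 radial 23.9
210 support 24.7 radial 20.4
225 support 24.9 radial 20.2
240 support 27.1 radial 24.1
255 support 28.6 radial 27.3
270 support 30.4 radial 29.0
285 support 31.4 radial 30.1
300 support 30.4 radial 29.6
315 support 30.1 radial 28.3
330 support 27.7 radial 26.0
345 support 25.8 radial 24.7
```

View pics/ov0.png

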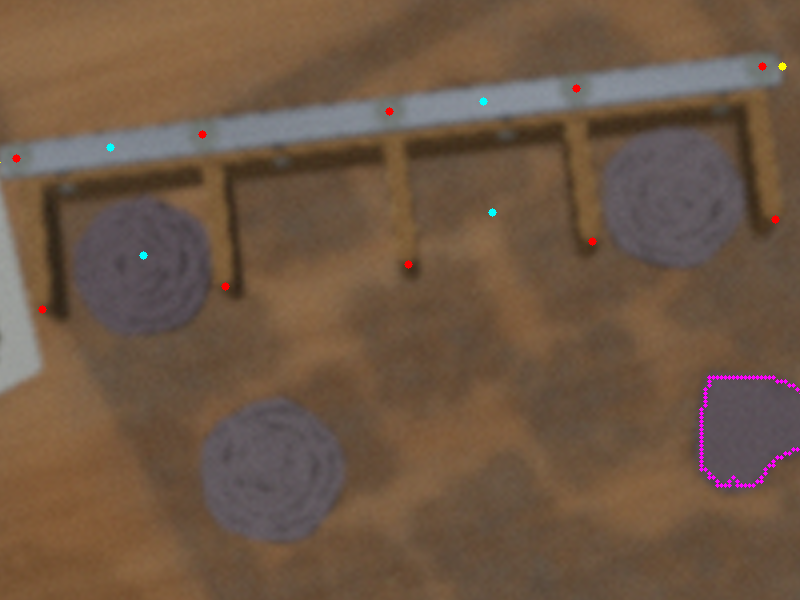

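The overlay matches: red dots sit on the studs and divider noses, and the magenta outline follows the grey heart. Its axis (the tip) points at about 38° in the world frame. Next I'll carry the closed gripper over gap 1, at height.

>>> play_rows([
  [[0.52,0.93,0],[0,0,-0.19],0],
  [[0.52,0.93,0],[0,0,-0.19],0],
  [[0.52,0.93,0],[0,0,-0.19],0],
  [[0.52,0.93,0],[0,0,-0.19],0],
  [[0.52,0.93,0],[0,0,-0.19],0],
], squeeze=10)

```text
time: 0.6
tcp_pos: [0.305, -0.3877, 0.228]
eef_rot: [[0.994, 0.109, -0.0], [0.109, -0.994, -0.0], [-0.0, 0.0, -1.0]]
wrist_force: [0.1, -0.6, 1.1]
gripper_width: 0.596
```

>>> play_rows([
  [[0.53,0.93,0],[0,0,0],0],
  [[0.53,0.93,0],[0,0,0],0],
  [[0.53,0.93,0],[0,0,0],0],
  [[0.53,0.93,0],[0,0,0],0],
])

```text
time: 1.0
tcp_pos: [0.3853, -0.2478, 0.2279]
eef_rot: [[0.994, 0.109, 0.0], [0.109, -0.994, 0.001], [0.001, -0.001, -1.0]]
wrist_force: [-1.6, -0.7, -1.2]
gripper_width: 0.242
```

>>> play_rows([
  [[0.53,0.93,0],[0,0,0],0],
  [[0.53,0.93,0],[0,0,0],0],
  [[0.53,0.93,0],[0,0,0],0],
  [[0.53,0.93,0],[0,0,0],0],
])

```text
time: 1.4
tcp_pos: [0.4657, -0.1084, 0.2278]
eef_rot: [[0.994, 0.109, 0.001], [0.109, -0.994, 0.0], [0.001, -0.0, -1.0]]
wrist_force: [-0.7, -1.0, -0.0]
gripper_width: 0.006
```

>>> play_rows([
  [[0.53,0.93,-0.3],[0,0,0],0],
  [[0.53,0.93,-0.3],[0,0,0],0],
  [[0.53,0.93,-0.3],[0,0,0],0],
  [[0.53,0.93,-0.3],[0,0,0],0],
  [[0.53,0.93,-0.3],[0,0,0],0],
])

```text
time: 1.9
tcp_pos: [0.5438, 0.0292, 0.1816]
eef_rot: [[0.994, 0.108, -0.002], [0.108, -0.994, -0.001], [-0.002, 0.001, -1.0]]
wrist_force: [0.2, -0.2, 1.2]
gripper_width: 0.009
```

>>> play_rows([
  [[0.53,0.93,-0.3],[0,0,0],0],
  [[0.53,0.93,-0.3],[0,0,0],0],
  [[0.53,0.93,-0.3],[0,0,0],0],
  [[0.53,0.93,-0.3],[0,0,0],0],
  [[0.53,0.93,-0.3],[0,0,0],0],
  [[0.53,0.93,-0.3],[0,0,0],0],
])

```text
time: 2.5
tcp_pos: [0.6222, 0.1664, 0.1384]
eef_rot: [[0.994, 0.105, -0.001], [0.105, -0.994, -0.002], [-0.001, 0.002, -1.0]]
wrist_force: [0.1, 0.0, -0.6]
gripper_width: 0.005
```

Run:
```python
from h import *
o=manip.observe()
p=o['tcp_pos'];R=o['eef_rot'];print(o['time'],p,o['joint_pos'],'yaw',np.degrees(np.arctan2(R[1,0],R[0,0])),R[:,2],o['wrist_force'],o['gripper_width'])
print('target gap1',r2w(.038,.132),'units',(r2w(.038,.132)-p[:2])/.15,'rack',w2r(p[:2]))
im,d=manip.read_camera('wrist');save('w1.png',im)
im,d=manip.read_camera('scene');save('s1.png',im)
```

```text
2.5 [0.62219467 0.16643483 0.13836896] [ 2.44214244e-01  4.90476453e-01  1.52546923e+00 -1.53764463e-03
  1.12658147e+00  1.71067836e+00] yaw 6.015662039410947 [-5.70614124e-04 -1.57306066e-03 -9.99998600e-01] [ 0.13104425  0.02813715 -0.56189122] 0.004751483411170405
target gap1 [0.62230972 0.16988127] units [0.00076701 0.02297624] rack [0.0375289  0.12858397]
```

View pics/w1.png

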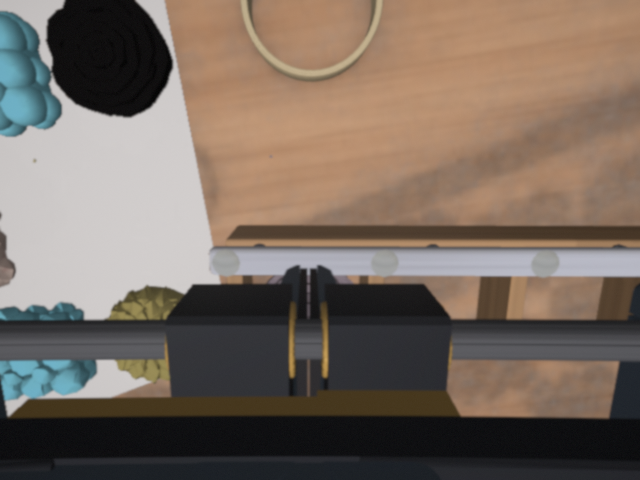

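View pics/s1.png

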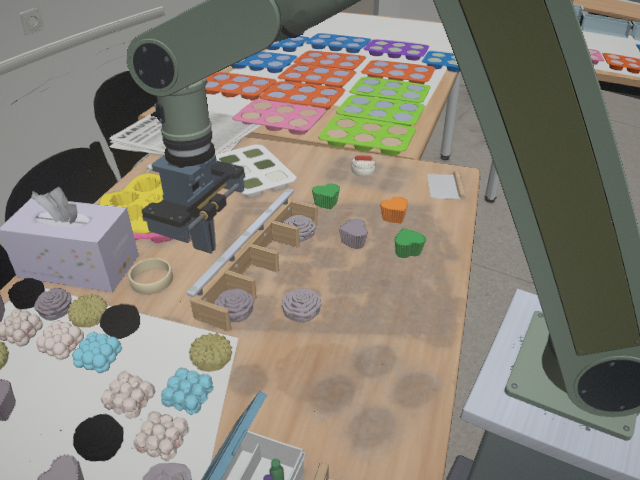

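The wrist view shows studs at (227,262), (385,263) and (545,263), with the fingertips at (308,270), between the first two studs. I'll check the rack calibration with these.

Run:
```python
from h import *
o=manip.observe();ci=manip.camera_info('wrist')
T=np.eye(4);T[:3,:3]=o['eef_rot'];T[:3,3]=o['tcp_pos'];T=T@ci['T_tool_cam']
uv=np.array([[227,262],[385,263],[545,263]],float)
n=cv2.undistortPoints(uv.reshape(-1,1,2),ci['K'],ci['dist_coeffs']).reshape(-1,2)
w=np.c_[n,np.ones(3)]@T[:3,:3].T
P=T[:3,3]+w*((.0725-T[2,3])/w[:,2])[:,None]
print(P,w2r(P))
```

```text
[[0.62142154 0.2112915  0.0725    ]
 [0.62983677 0.12460511 0.0725    ]
 [0.63891856 0.03789262 0.0725    ]] [[ 0.04140201  0.17327981]
 [ 0.04080114  0.08618799]
 [ 0.04086056 -0.00099878]]
```

>>> play_rows([
  [[0,0.02,-0.3],[0,0,0],0],
  [[0,0.02,-0.3],[0,0,0],0],
  [[0,0.02,-0.33],[0,0,0],0],
  [[0,0.02,-0.33],[0,0,0],0],
])

```text
time: 3.0
tcp_pos: [0.623, 0.1714, 0.0898]
eef_rot: [[0.994, 0.106, 0.002], [0.106, -0.994, 0.0], [0.002, 0.0, -1.0]]
wrist_force: [0.7, -0.9, 0.9]
gripper_width: 0.006
```

The two cameras agree to about 2–3 mm in rack x, so I'll split the difference. Stepping down to contact now.

>>> play_rows([
  [[0.005,0,-0.02],[0,0,0],0],
  [[0.005,0,-0.035],[0,0,0],0],
  [[0.005,0,-0.05],[0,0,0],0],
  [[0.005,0,-0.05],[0,0,0],0],
])

```text
time: 3.4
tcp_pos: [0.6239, 0.172, 0.0815]
eef_rot: [[0.994, 0.106, 0.002], [0.106, -0.994, 0.0], [0.002, 0.0, -1.0]]
wrist_force: [1.3, -1.3, 3.4]
gripper_width: 0.006
```

>>> play_rows([
  [[0,0,-0.01],[0,0,0],0],
  [[0,0,-0.02],[0,0,0],0],
  [[0,0,-0.02],[0,0,0],0],
])

```text
time: 3.7
tcp_pos: [0.6239, 0.172, 0.0783]
eef_rot: [[0.994, 0.106, 0.002], [0.106, -0.994, 0.0], [0.002, 0.0, -1.0]]
wrist_force: [1.5, -0.0, 4.0]
gripper_width: 0.01
```

>>> play_rows([
  [[0.006,-0.053,0],[0,0,0],0],
  [[0.011,-0.106,0],[0,0,0],0],
  [[0.017,-0.159,0],[0,0,0],0],
  [[0.022,-0.212,0],[0,0,0],0],
  [[0.028,-0.265,0],[0,0,0],0],
  [[0.032,-0.305,0],[0,0,0],0],
])

```text
time: 4.3
tcp_pos: [0.628, 0.1261, 0.0782]
eef_rot: [[0.994, 0.105, -0.0], [0.105, -0.994, 0.001], [0.0, -0.001, -1.0]]
wrist_force: [0.1, 3.4, 5.8]
gripper_width: 0.007
```

Run:
```python
from h import *
o=manip.observe();p=o['tcp_pos'];print(w2r(p[:2]),p,o['wrist_force'])
```

```text
[0.03913604 0.08781921] [0.6280118  0.12605526 0.07818356] [0.13938416 3.39291532 5.8024814 ]
```

It's on the second stud, and the force rose by about 1.5 N as expected. Continuing over the middle stud to gap 3.

>>> play_rows([
  [[0.006,-0.053,0],[0,0,0],0],
  [[0.011,-0.106,0],[0,0,0],0],
  [[0.017,-0.159,0],[0,0,0],0],
  [[0.022,-0.212,0],[0,0,0],0],
  [[0.028,-0.265,0],[0,0,0],0],
  [[0.033,-0.318,0],[0,0,0],0],
  [[0.039,-0.371,0],[0,0,0],0],
  [[0.044,-0.424,0],[0,0,0],0],
  [[0.05,-0.477,0],[0,0,0],0],
  [[0.055,-0.53,0],[0,0,0],0],
  [[0.061,-0.583,0],[0,0,0],0],
])

```text
time: 5.4
tcp_pos: [0.6371, 0.039, 0.0781]
eef_rot: [[0.994, 0.106, -0.0], [0.106, -0.994, 0.001], [-0.0, -0.001, -1.0]]
wrist_force: [-0.1, 4.6, 5.2]
gripper_width: 0.004
```

>>> play_rows([
  [[0.006,-0.053,0],[0,0,0],0],
  [[0.011,-0.106,0],[0,0,0],0],
  [[0.017,-0.159,0],[0,0,0],0],
  [[0.022,-0.212,0],[0,0,0],0],
  [[0.028,-0.26,0],[0,0,0],0],
  [[0.03,-0.285,0],[0,0,0],0],
  [[0.03,-0.285,0],[0,0,0],0],
])

```text
time: 6.1
tcp_pos: [0.6417, -0.0052, 0.078]
eef_rot: [[0.994, 0.106, 0.0], [0.106, -0.994, -0.001], [-0.0, 0.001, -1.0]]
wrist_force: [-0.6, -0.0, 4.8]
gripper_width: 0.007
```

Run:
```python
from h import *
o=manip.observe();p=o['tcp_pos'];print(o['time'],w2r(p[:2]),p,o['wrist_force'])
im,d=manip.read_camera('wrist');save('w2.png',im)
```

```text
6.1 [ 0.03917042 -0.04409994] [ 0.64169791 -0.00515204  0.07795177] [-0.61116022 -0.00688996  4.80788584]
```

View pics/w2.png

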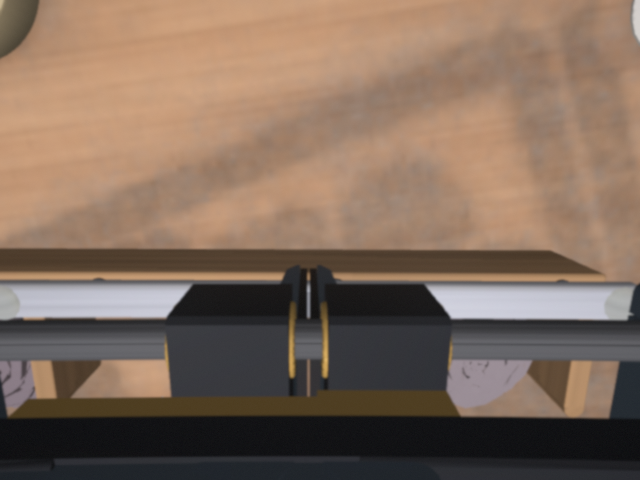

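The fingertip is on the rail at rack y −44, with the flanking studs hidden symmetrically and the outer ones visible at (5,303) and (620,303). So the count is done. I'll lift off and go behind the heart.

>>> play_rows([
  [[0,0,0.2],[0,0,0],0],
  [[0,0,0.5],[0,0,0],0],
  [[0,0,0.6],[0,0,0],0],
  [[-0.6,-0.5,0.6],[0,0,0.356],0.22],
  [[-0.6,-0.5,0.6],[0,0,0.356],0.22],
  [[-0.6,-0.5,0.6],[0,0,0.356],0.22],
  [[-0.6,-0.5,0.6],[0,0,0.356],0.22],
  [[-0.6,-0.5,0.6],[0,0,0.356],0.22],
])

```text
time: 6.95
tcp_pos: [0.5506, -0.0798, 0.1674]
eef_rot: [[0.787, 0.617, -0.002], [0.617, -0.787, -0.001], [-0.002, -0.0, -1.0]]
wrist_force: [-0.2, -0.8, 0.0]
gripper_width: 0.222
```

>>> play_rows([
  [[-0.7,-0.55,0],[0,0,0],0.22],
  [[-0.7,-0.55,0],[0,0,0],0.22],
  [[-0.7,-0.55,0],[0,0,0],0.22],
  [[-0.7,-0.55,0],[0,0,0],0.22],
  [[-0.7,-0.55,0],[0,0,0],0.22],
])

```text
time: 7.45
tcp_pos: [0.4469, -0.1617, 0.1679]
eef_rot: [[0.788, 0.616, 0.0], [0.616, -0.788, -0.0], [0.0, 0.0, -1.0]]
wrist_force: [0.9, 1.2, -0.7]
gripper_width: 0.227
```

Run:
```python
from h import *
o=manip.observe();p=o['tcp_pos'];R=o['eef_rot'];print(o['time'],w2r(p[:2]),p,'yaw',np.degrees(np.arctan2(R[1,0],R[0,0])),o['gripper_width'],o['joint_pos'])
print((np.array([.4455,-.162,.022])-p)/.15)
im,d=manip.read_camera('wrist');save('w3.png',im)
```

```text
7.45 [-0.17080248 -0.17968168] [ 0.44688332 -0.16173527  0.16785553] yaw 37.99444289896645 0.22684880005690558 [-3.71361032e-01  2.13930821e-01  1.87693343e+00 -1.56431666e-04
  1.05033066e+00  5.36384951e-01]
[-0.00922216 -0.00176487 -0.9723702 ]
```

View pics/w3.png

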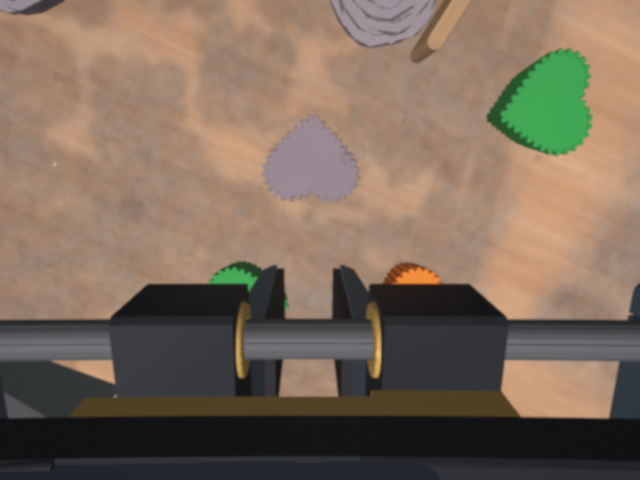

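The grey heart sits symmetrically ahead, tip (312,118) and cleft (312,197). Green and orange are off to the sides at (240,275) and (412,275). Descending.

>>> play_rows([
  [[-0.01,0,-0.3],[0,0,0],0.22],
  [[-0.01,0,-0.6],[0,0,0],0.22],
  [[-0.01,0,-0.75],[0,0,0],0.22],
  [[-0.01,0,-0.85],[0,0,0],0.22],
  [[-0.01,0,-0.95],[0,0,0],0.22],
  [[-0.01,0,-0.97],[0,0,0],0.22],
])

```text
time: 8.1
tcp_pos: [0.4454, -0.1603, 0.0206]
eef_rot: [[0.786, 0.618, -0.003], [0.619, -0.786, 0.001], [-0.002, -0.003, -1.0]]
wrist_force: [0.4, 0.6, 0.1]
gripper_width: 0.224
```

Run:
```python
from h import *
im,d=manip.read_camera('scene');save('s4.png',cv2.resize(im[150:300,250:450],None,fx=4,fy=4))
```

```text
(no output)
```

View pics/s4.png

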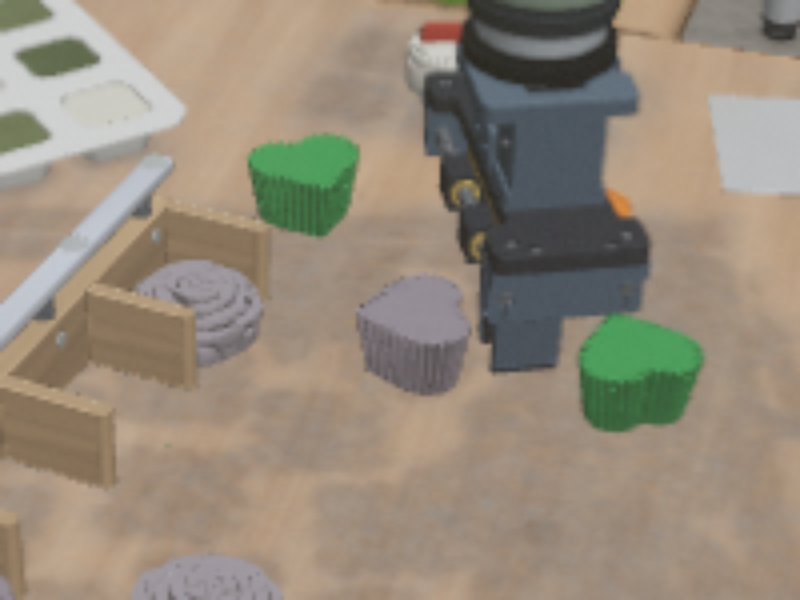

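Fingers are down behind the heart without touching anything. But going straight to the gap mouth (about 67° world) differs too much from the heart's axis (38°). So I'll first push it left along the rack from its right lobe with the two fingertips as a cradle, then push it in from behind. Repositioning.

>>> play_rows([
  [[-0.01,0,0.3],[0,0,0],0.26],
  [[0.1,-0.1,0.35],[0,0,0.1],0.26],
  [[0.2,-0.2,0.35],[0,0,0.2],0.26],
  [[0.33,-0.2,0.35],[0,0,0.3],0.26],
  [[0.33,-0.2,0.35],[0,0,0.4],0.26],
  [[0.33,-0.2,0.35],[0,0,0.5],0.26],
  [[0.33,-0.2,0.35],[0,0,0.6],0.26],
  [[0.33,-0.2,0.35],[0,0,0.644],0.26],
  [[0.33,-0.2,0.35],[0,0,0.644],0.26],
])

```text
time: 9.05
tcp_pos: [0.4957, -0.1913, 0.0758]
eef_rot: [[-0.106, 0.994, 0.002], [0.994, 0.106, -0.001], [-0.001, 0.002, -1.0]]
wrist_force: [1.3, -0.1, 0.5]
gripper_width: 0.26
```

Run:
```python
from h import *
o=manip.observe();p=o['tcp_pos'];R=o['eef_rot'];print(o['time'],w2r(p[:2]),p,'yaw',np.degrees(np.arctan2(R[1,0],R[0,0])),o['gripper_width'])
t=r2w(-.126,-.152-.058); print(t,(np.r_[t,.022]-p)/.15)
im,d=manip.read_camera('wrist');save('w5.png',im)
```

```text
9.05 [-0.12531455 -0.21412525] [ 0.49569149 -0.1912865   0.07577278] yaw 96.10944137383572 0.25991952142499253
[ 0.49458281 -0.18725433] [-0.00739121  0.02688112 -0.35848521]
```

View pics/w5.png

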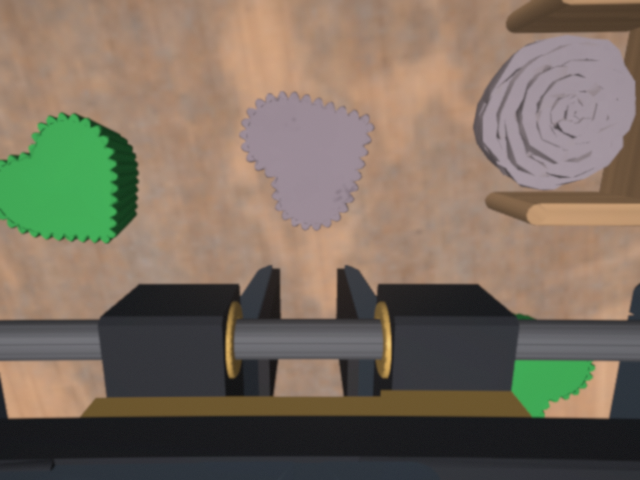

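The lobe's near end (313,228) is aligned with the finger gap (centre 308). I'll descend and push left.

>>> play_rows([
  [[0,0,-0.2],[0,0,0],0.26],
  [[0,0,-0.36],[0,0,0],0.26],
  [[0,0,-0.36],[0,0,0],0.26],
])

```text
time: 9.4
tcp_pos: [0.4929, -0.1905, 0.0188]
eef_rot: [[-0.104, 0.995, -0.005], [0.995, 0.104, 0.002], [0.003, -0.005, -1.0]]
wrist_force: [-0.4, -0.2, -0.2]
gripper_width: 0.262
```

>>> play_rows([
  [[-0.004,0.04,0],[0,0,0],0.26],
  [[-0.008,0.08,0],[0,0,0],0.26],
  [[-0.012,0.12,0],[0,0,0],0.26],
  [[-0.016,0.15,0],[0,0,0],0.26],
  [[-0.019,0.18,0],[0,0,0],0.26],
  [[-0.022,0.21,0],[0,0,0],0.26],
  [[-0.025,0.24,0],[0,0,0],0.26],
  [[-0.028,0.27,0],[0,0,0],0.26],
  [[-0.031,0.3,0],[0,0,0],0.26],
  [[-0.031,0.3,0],[0,0,0],0.26],
])

```text
time: 10.4
tcp_pos: [0.4898, -0.1458, 0.0209]
eef_rot: [[-0.106, 0.994, -0.0], [0.994, 0.106, 0.0], [0.0, -0.0, -1.0]]
wrist_force: [0.6, -0.7, -0.1]
gripper_width: 0.259
```

Run:
```python
from h import *
o=manip.observe();p=o['tcp_pos'];print(o['time'],w2r(p[:2]),p)
im,d=manip.read_camera('wrist');save('w6.png',im)
im,d=manip.read_camera('top');save('t6.png',cv2.resize(im[140:320,180:460],None,fx=2.8,fy=2.8,interpolation=cv2.INTER_CUBIC))
```

```text
10.4 [-0.12647543 -0.16831813] [ 0.4897964  -0.14584546  0.02090453]
```

View pics/w6.png

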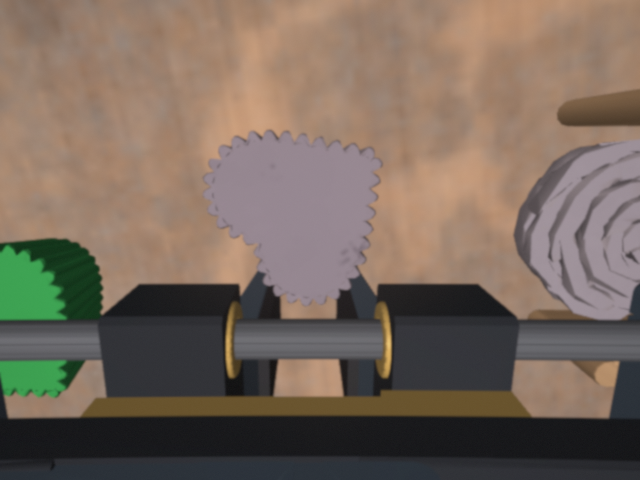

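View pics/t6.png

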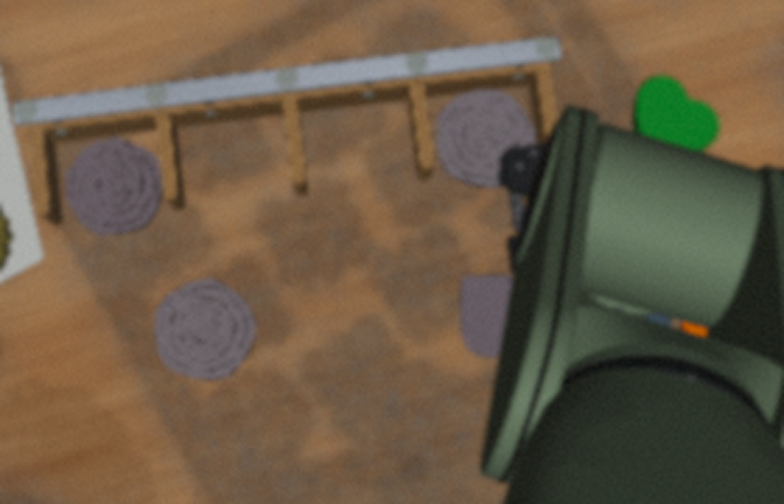

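The lobe is cradled at (315,295) between the fingers, and the heart has moved about 24 mm without turning. Roughly 84 mm more to go. The top view shows nothing else disturbed.

>>> play_rows([
  [[-0.003,0.03,0],[0,0,0],0.26],
  [[-0.006,0.06,0],[0,0,0],0.26],
  [[-0.009,0.09,0],[0,0,0],0.26],
  [[-0.012,0.12,0],[0,0,0],0.26],
  [[-0.016,0.15,0],[0,0,0],0.26],
  [[-0.019,0.18,0],[0,0,0],0.26],
  [[-0.022,0.21,0],[0,0,0],0.26],
  [[-0.025,0.24,0],[0,0,0],0.26],
  [[-0.028,0.27,0],[0,0,0],0.26],
  [[-0.031,0.3,0],[0,0,0],0.26],
  [[-0.034,0.33,0],[0,0,0],0.26],
  [[-0.037,0.36,0],[0,0,0],0.26],
  [[-0.041,0.39,0],[0,0,0],0.26],
  [[-0.044,0.42,0],[0,0,0],0.26],
  [[-0.047,0.45,0],[0,0,0],0.26],
  [[-0.05,0.48,0],[0,0,0],0.26],
  [[-0.053,0.51,0],[0,0,0],0.26],
  [[-0.055,0.53,0],[0,0,0],0.26],
  [[-0.057,0.545,0],[0,0,0],0.26],
  [[-0.057,0.545,0],[0,0,0],0.26],
])

```text
time: 12.5
tcp_pos: [0.4813, -0.0644, 0.0209]
eef_rot: [[-0.106, 0.994, -0.0], [0.994, 0.106, 0.0], [0.0, -0.0, -1.0]]
wrist_force: [0.4, -0.2, -1.0]
gripper_width: 0.26
```

>>> play_rows([
  [[0.006,-0.06,0],[0,0,0],0.26],
  [[0.01,-0.12,0.1],[0,0,0],0.22],
  [[0.01,-0.12,0.4],[0,0,0],0.22],
  [[-0.3,-0.4,0.6],[0,0,0],0.22],
  [[-0.6,-0.5,0.6],[0,0,-0.2],0.22],
  [[-0.8,-0.5,0.6],[0,0,-0.4],0.22],
  [[-0.8,-0.5,0.6],[0,0,-0.6],0.22],
  [[-0.8,-0.5,0.6],[0,0,-0.644],0.22],
  [[-0.8,-0.5,0.6],[0,0,-0.644],0.22],
])

```text
time: 13.4
tcp_pos: [0.361, -0.1404, 0.1112]
eef_rot: [[0.606, 0.795, 0.001], [0.795, -0.606, -0.0], [0.0, 0.001, -1.0]]
wrist_force: [0.5, -0.1, 0.0]
gripper_width: 0.217
```

```bash
cat > look.py <<'E'
import sys
from h import *
n=sys.argv[1]; prior=np.array([float(sys.argv[2]),float(sys.argv[3])])
o=manip.observe();p=o['tcp_pos'];R=o['eef_rot'];print(o['time'],'tcp rack',w2r(p[:2]),p,'yaw',np.degrees(np.arctan2(R[1,0],R[0,0])),'w',o['gripper_width'],o['wrist_force'])
im,d=manip.read_camera('wrist');save('w%s.png'%n,im)
im,d=manip.read_camera('top');save('t%s.png'%n,cv2.resize(im[140:320,180:460],None,fx=2.8,fy=2.8,interpolation=cv2.INTER_CUBIC))
W,I=heart(im,d,prior); c=I.mean(0); print('heart centroid',c,'rack',w2r(c),'n',len(I)); r=w2r(W); print('rack ext',r.min(0),r.max(0))
E
python3 look.py 7 .477 -.022
```

```text
13.4 tcp rack [-0.25397435 -0.14961116] [ 0.36104612 -0.14043341  0.11122813] yaw 52.686066546263 w 0.21747190537610978 [ 0.53358665 -0.09631857  0.01031462]
heart centroid [ 0.4716911  -0.01924791] rack [-0.13138233 -0.04052665] n 647
rack ext [-0.15966658 -0.07117301] [-0.10565469 -0.01582674]
```

View pics/t7.png

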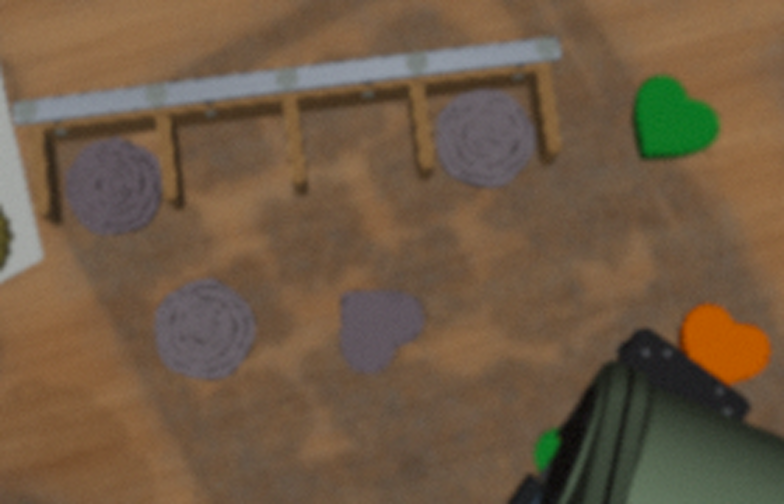

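View pics/w7.png

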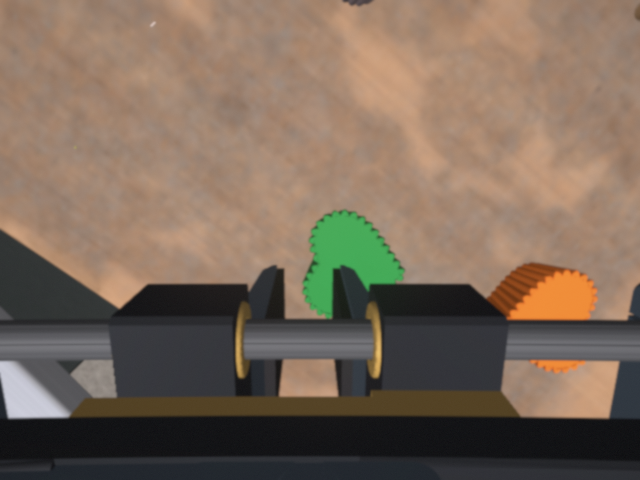

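The heart is now at rack (−131, −40.5) mm with its orientation kept (crop (380,328)). Next I'll go behind it with the jaws parallel to the rack's front, spanning both lobes, and push toward the back board.

>>> play_rows([
  [[0.2,0.3,0],[0,0,-0.09],0.22],
  [[0.38,0.6,0],[0,0,-0.18],0.22],
  [[0.38,0.75,0],[0,0,-0.27],0.22],
  [[0.38,0.75,0],[0,0,-0.36],0.22],
  [[0.38,0.75,0],[0,0,-0.45],0.22],
  [[0.38,0.75,0],[0,0,-0.519],0.22],
  [[0.38,0.75,0],[0,0,-0.519],0.22],
  [[0.38,0.75,0],[0,0,-0.519],0.22],
])

```text
time: 14.3
tcp_pos: [0.4184, -0.0274, 0.1109]
eef_rot: [[0.993, 0.116, -0.0], [0.116, -0.993, -0.0], [-0.0, 0.0, -1.0]]
wrist_force: [-0.2, -0.3, -0.6]
gripper_width: 0.22
```

```bash
python3 look.py 8 .472 -.019
```

```text
14.3 tcp rack [-0.18519646 -0.04315623] [ 0.41843803 -0.02743243  0.11088812] yaw 6.675621218845448 w 0.2200103599778957 [-0.23353344 -0.27402642 -0.62427391]Traceback (most recent call last):
  File "look.py", line 7, in <module>
    W,I=heart(im,d,prior); c=I.mean(0); print('heart centroid',c,'rack',w2r(c),'n',len(I)); r=w2r(W); print('rack ext',r.min(0),r.max(0))
        ~~~~~^^^^^^^^^^^^
  File "h.py", line 29, in heart
    n,l,st,_=cv2.connectedComponentsWithStats(m); b=1+np.argmax(st[1:,4]); m=(l==b).astype(np.uint8)
                                                      ~~~~~~~~~^^^^^^^^^^
    return _wrapfunc(a, 'argmax', axis=axis, out=out, **kwds)
    return bound(*args, **kwds)
ValueError: attempt to get argmax of an empty sequence
```

View pics/w8.png

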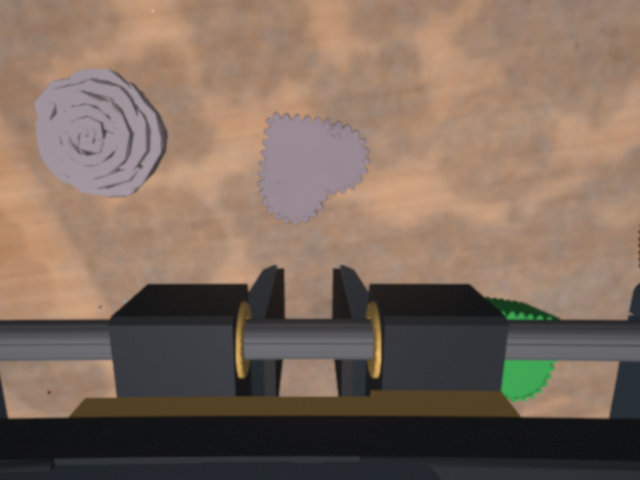

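The left lobe's rear (293,222) is just left of the finger centre (308). Pushing forward should swing the heart clockwise until both lobes rest on both fingers.

>>> play_rows([
  [[0,0,-0.3],[0,0,0],0.15],
  [[0,0,-0.5],[0,0,0],0.15],
  [[0,0,-0.6],[0,0,0],0.15],
  [[0,0,-0.6],[0,0,0],0.15],
])

```text
time: 14.8
tcp_pos: [0.4168, -0.0273, 0.0193]
eef_rot: [[0.994, 0.113, -0.005], [0.113, -0.994, 0.0], [-0.005, -0.001, -1.0]]
wrist_force: [-0.9, 0.2, 0.4]
gripper_width: 0.149
```

>>> play_rows([
  [[0.03,0.003,0],[0,0,0],0.15],
  [[0.06,0.006,0],[0,0,0],0.15],
  [[0.08,0.008,0],[0,0,0],0.15],
  [[0.1,0.01,0],[0,0,0],0.15],
  [[0.12,0.012,0],[0,0,0],0.15],
  [[0.14,0.014,0],[0,0,0],0.15],
  [[0.16,0.016,0],[0,0,0],0.15],
  [[0.18,0.018,0],[0,0,0],0.15],
  [[0.18,0.018,0],[0,0,0],0.15],
])

```text
time: 15.7
tcp_pos: [0.4462, -0.0245, 0.021]
eef_rot: [[0.994, 0.112, 0.001], [0.112, -0.994, -0.0], [0.001, 0.0, -1.0]]
wrist_force: [-0.0, 0.5, -0.0]
gripper_width: 0.152
```

```bash
python3 look.py 9 .488 -.018 2>&1 | tail -3
```

```text
return bound(*args, **kwds)
ValueError: attempt to get argmax of an empty sequence
```

View pics/w9.png

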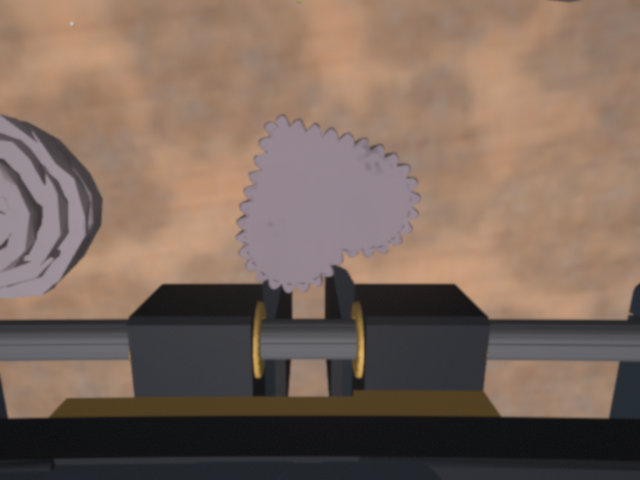

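The heart is turning clockwise as expected: its tip is now at (280,120), about 28° left of ahead. Continuing.

>>> play_rows([
  [[0.02,0.002,0],[0,0,0],0.15],
  [[0.04,0.004,0],[0,0,0],0.15],
  [[0.06,0.006,0],[0,0,0],0.15],
  [[0.08,0.008,0],[0,0,0],0.15],
  [[0.1,0.01,0],[0,0,0],0.15],
  [[0.1,0.01,0],[0,0,0],0.15],
])

```text
time: 16.4
tcp_pos: [0.4612, -0.023, 0.021]
eef_rot: [[0.994, 0.112, 0.001], [0.112, -0.994, -0.0], [0.001, 0.0, -1.0]]
wrist_force: [-0.2, 0.4, -0.2]
gripper_width: 0.149
```

```bash
python3 look.py 10 .488 -.018 2>&1 | head -1
```

```text
16.4 tcp rack [-0.14224495 -0.04319261] [ 0.46116269 -0.0230237   0.02101464] yaw 6.413865341715921 w 0.14868287207038736 [-0.16164849  0.38777619 -0.22684632]
```

View pics/w10.png

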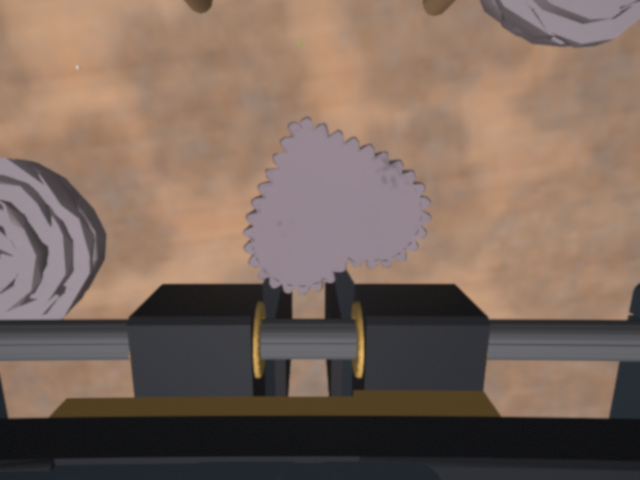

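The tip is at (303,118), about 18° left of ahead, and the heart's middle (339,205) is right of the finger centre. Dividers 2 and 3 have noses at (198,5) and (437,5). I'll compute the pose from the wrist pixels.

```bash
cat >> h.py <<'E'
def wdeproj(uv,z):
    o=manip.observe();ci=manip.camera_info('wrist')
    T=np.eye(4);T[:3,:3]=o['eef_rot'];T[:3,3]=o['tcp_pos'];T=T@ci['T_tool_cam']
    n=cv2.undistortPoints(np.array(uv,float).reshape(-1,1,2),ci['K'],ci['dist_coeffs']).reshape(-1,2)
    w=np.c_[n,np.ones(len(n))]@T[:3,:3].T
    return T[:3,3]+w*((z-T[2,3])/w[:,2])[:,None]
E
python3 - <<'E'
from h import *
names=['tip','leftlobe ext','right ext','cleft','lobeL rear','lobeR rear']
P=wdeproj([[303,118],[247,225],[431,205],[345,265],[303,291],[385,264]],.037)
r=w2r(P)*1000
for n,q in zip(names,r): print(n,q.round(1))
a=r[0]-r[3];print('axis',np.degrees(np.arctan2(a[1],a[0])))
im=cv2.imread('pics/w10.png');print('noses',(w2r(wdeproj([[198,10],[437,12]],.046))*1000).round(1))
E
```

```text
tip [-66.9 -40.8]
leftlobe ext [-101.8  -22. ]
right ext [-94.5 -84. ]
cleft [-115.8  -55.8]
lobeL rear [-125.5  -41.1]
lobeR rear [-115.3  -69.7]
axis 16.947245809609296
noses [[-38.9 -11.4]
 [-38.8 -78.4]]
```

The heart is at about rack (−95.5, −50) mm with its axis 17° left of straight in. It needs to go about 6 mm left. I'll back off, line up square behind both lobes at 17°, and push along that axis.

>>> play_rows([
  [[-0.1,-0.01,0],[0,0,0],0.15],
  [[-0.1,-0.01,0],[0,0,0],0.22],
  [[-0.085,-0.152,0],[0,0,0.09],0.22],
  [[-0.085,-0.152,0],[0,0,0.183],0.22],
  [[-0.085,-0.152,0],[0,0,0.183],0.22],
  [[0.009,-0.142,0],[0,0,0.183],0.22],
  [[0.009,-0.142,0],[0,0,0.183],0.22],
])

```text
time: 17.2
tcp_pos: [0.4641, -0.0443, 0.0213]
eef_rot: [[0.922, 0.387, 0.003], [0.387, -0.922, -0.0], [0.003, 0.002, -1.0]]
wrist_force: [-0.7, 0.9, 0.2]
gripper_width: 0.215
```

```bash
python3 look.py 11 .488 -.018 2>&1 | head -1
```

```text
17.2 tcp rack [-0.14155981 -0.06463994] [ 0.46406367 -0.04428497  0.02126368] yaw 22.740602662075627 w 0.21531857269196683 [-0.70760824  0.90066602  0.18206237]
```

View pics/w11.png

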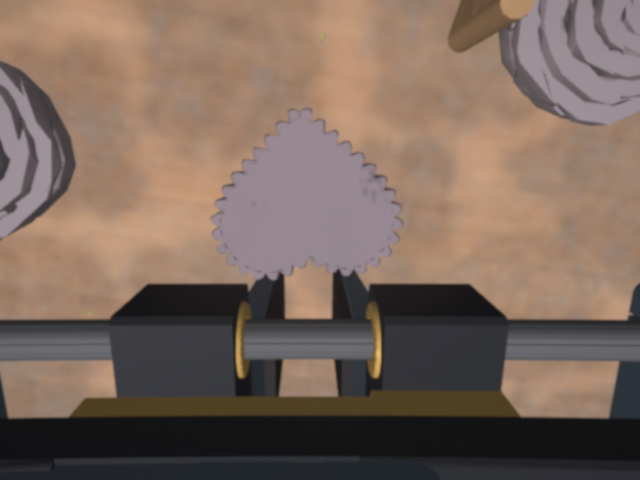

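It's nearly symmetric: lobes at (260,278) and (350,275), cleft (312,262), tip (302,110). Pushing along the axis.

>>> play_rows([
  [[0.02,0.008,0],[0,0,0],0.22],
  [[0.04,0.017,0],[0,0,0],0.22],
  [[0.06,0.025,0],[0,0,0],0.22],
  [[0.08,0.034,0],[0,0,0],0.22],
  [[0.1,0.042,0],[0,0,0],0.22],
  [[0.12,0.05,0],[0,0,0],0.22],
  [[0.14,0.059,0],[0,0,0],0.22],
  [[0.16,0.068,0],[0,0,0],0.22],
  [[0.16,0.068,0],[0,0,0],0.22],
])

```text
time: 18.2
tcp_pos: [0.4865, -0.034, 0.021]
eef_rot: [[0.921, 0.389, 0.001], [0.389, -0.921, -0.0], [0.001, 0.0, -1.0]]
wrist_force: [0.7, -0.4, 0.7]
gripper_width: 0.222
```

```bash
python3 look.py 12 .488 -.018 2>&1 | head -1
```

```text
18.2 tcp rack [-0.11819003 -0.05672554] [ 0.48648893 -0.0339946   0.02101986] yaw 22.890159033102357 w 0.22167174372941462 [ 0.69753185 -0.41434133  0.65222801]
```

View pics/w12.png

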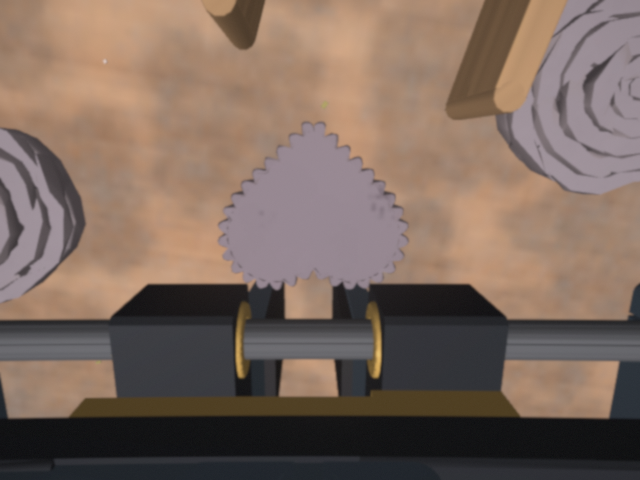

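Run:
```python
from h import *
for n,q in zip(['tip','L','R','cleft'],(w2r(wdeproj([[314,123],[221,232],[407,235],[315,270]],.037))*1000).round(1)): print(n,q)
print('nose bottoms',(w2r(wdeproj([[240,47],[482,117]],.003))*1000).round(1),(w2r(wdeproj([[215,10],[482,117]],.043))*1000).round(1))
```

```text
tip [-47. -37.]
L [-90.4 -17.1]
R [-72.9 -78.3]
cleft [-94.  -51.9]
nose bottoms [[ -27.6   -2.1]
 [ -24.4 -100. ]] [[-26.   -0.8]
 [-30.9 -85.5]]
```

The heart is at about rack (−77, −45) mm and centred on gap 3, whose divider noses are seen near y ≈ −1 and −86. Next I'll go straight in, turning the pusher back to square as it advances.

Run:
```python
from h import *
L=41.5
def tcp(c,a): return np.array(c)-L*np.array([np.cos(a),np.sin(a)])
a0=np.radians(17);t0=np.array([-118.2,-56.7]);c0=t0+L*np.array([np.cos(a0),np.sin(a0)])
for k in range(1,14):
    f=k/13; c=c0+f*(np.array([-38,-44])-c0); a=a0*(1-f)
    d=tcp(c,a)-t0; w=(d[0]*EX+d[1]*EY)/150
    print(k,w.round(3),round((a-a0)/(np.pi/2),3))
```

```text
1 [0.018 0.008] -0.015
2 [0.037 0.017] -0.029
3 [0.055 0.025] -0.044
4 [0.074 0.033] -0.058
5 [0.093 0.042] -0.073
6 [0.111 0.05 ] -0.087
7 [0.131 0.059] -0.102
8 [0.15  0.068] -0.116
9 [0.169 0.076] -0.131
10 [0.189 0.085] -0.145
11 [0.208 0.094] -0.16
12 [0.228 0.102] -0.174
13 [0.248 0.111] -0.189
```

>>> play_rows([
  [[0.018,0.008,0],[0,0,-0.015],0.22],
  [[0.037,0.017,0],[0,0,-0.029],0.22],
  [[0.055,0.025,0],[0,0,-0.044],0.22],
  [[0.074,0.033,0],[0,0,-0.058],0.22],
  [[0.093,0.042,0],[0,0,-0.073],0.22],
  [[0.111,0.05,0],[0,0,-0.087],0.22],
  [[0.13,0.059,0],[0,0,-0.1],0.22],
  [[0.15,0.068,0],[0,0,-0.115],0.22],
  [[0.15,0.068,0],[0,0,-0.115],0.22],
])

```text
time: 19.2
tcp_pos: [0.509, -0.0238, 0.021]
eef_rot: [[0.976, 0.217, 0.001], [0.217, -0.976, -0.0], [0.001, 0.0, -1.0]]
wrist_force: [-1.5, -0.9, -0.2]
gripper_width: 0.221
```

```bash
python3 look.py 13 .488 -.018 2>&1 | head -1
```

```text
19.2 tcp rack [-0.09473267 -0.04890149] [ 0.50901066 -0.02378502  0.02102872] yaw 12.504006368582342 w 0.22072290249653662 [-1.45129116 -0.85190339 -0.23558461]
```

View pics/w13.png

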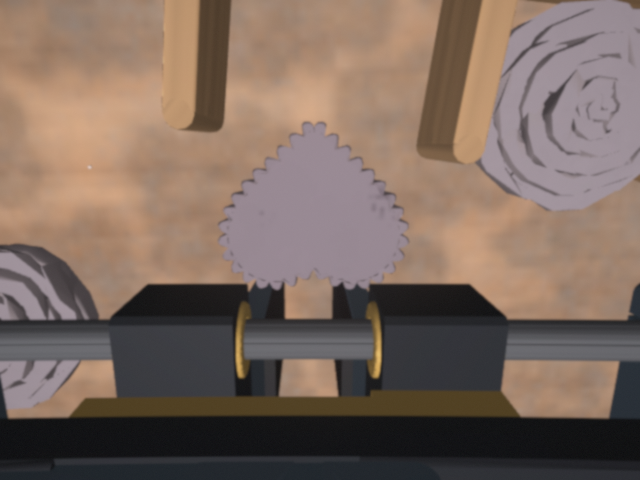

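The heart is moving rigidly with the fingers, tip (314,123) between the noses at (195,125) and (455,150). Continuing.

>>> play_rows([
  [[0.019,0.008,0],[0,0,-0.015],0.22],
  [[0.039,0.017,0],[0,0,-0.029],0.22],
  [[0.058,0.026,0],[0,0,-0.044],0.22],
  [[0.078,0.034,0],[0,0,-0.058],0.22],
  [[0.098,0.043,0],[0,0,-0.073],0.22],
  [[0.118,0.045,0],[0,0,-0.073],0.22],
  [[0.138,0.047,0],[0,0,-0.073],0.22],
  [[0.138,0.047,0],[0,0,-0.073],0.22],
])

```text
time: 20.1
tcp_pos: [0.5297, -0.0169, 0.021]
eef_rot: [[0.995, 0.104, 0.001], [0.104, -0.995, -0.0], [0.001, 0.0, -1.0]]
wrist_force: [0.6, 0.3, 0.8]
gripper_width: 0.223
```

```bash
python3 look.py 14 .488 -.018 2>&1 | head -1
```

```text
20.1 tcp rack [-0.07342959 -0.04417765] [ 0.52971051 -0.01688196  0.02101073] yaw 5.965722031361739 w 0.22346238753601314 [0.64692833 0.28475603 0.8373488 ]
```

View pics/w14.png

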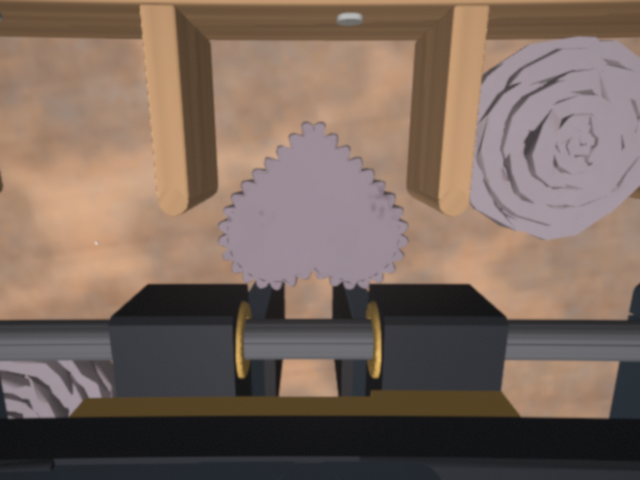

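It's centred in the gap (heart 220–408, divider inner edges 190–440) and square. Pushing straight in.

>>> play_rows([
  [[0.02,0.002,0],[0,0,0],0.22],
  [[0.04,0.004,0],[0,0,0],0.22],
  [[0.06,0.006,0],[0,0,0],0.22],
  [[0.08,0.008,0],[0,0,0],0.22],
  [[0.1,0.01,0],[0,0,0],0.22],
  [[0.12,0.012,0],[0,0,0],0.22],
  [[0.14,0.014,0],[0,0,0],0.22],
  [[0.16,0.016,0],[0,0,0],0.22],
  [[0.175,0.018,0],[0,0,0],0.22],
  [[0.175,0.018,0],[0,0,0],0.22],
])

```text
time: 21.2
tcp_pos: [0.5558, -0.0141, 0.021]
eef_rot: [[0.995, 0.104, 0.001], [0.104, -0.995, -0.0], [0.001, 0.0, -1.0]]
wrist_force: [0.0, -0.8, 0.7]
gripper_width: 0.218
```

```bash
python3 look.py 15 .488 -.018 2>&1 | head -1
```

```text
21.2 tcp rack [-0.04719741 -0.04415037] [ 0.55579902 -0.01414013  0.02099295] yaw 5.966917885700073 w 0.21819983315416872 [ 0.00483052 -0.84798566  0.74530117]
```

View pics/w15.png

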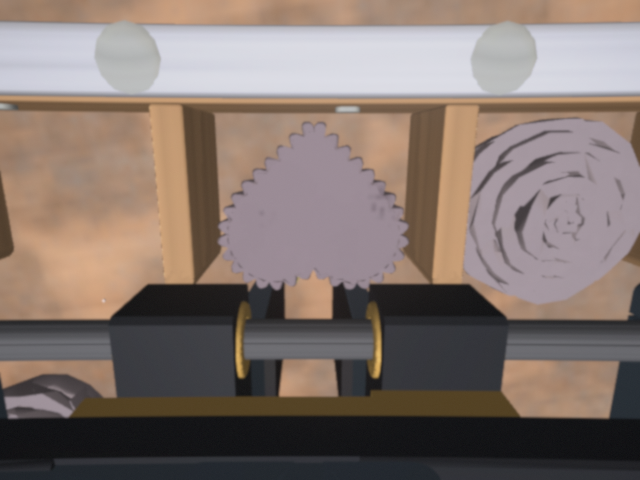

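The tip (315,122) is still a few mm from the board (about row 108). Small steps now, watching the force.

>>> play_rows([
  [[0.007,0.001,0],[0,0,0],0.22],
  [[0.014,0.0015,0],[0,0,0],0.22],
  [[0.02,0.002,0],[0,0,0],0.22],
  [[0.02,0.002,0],[0,0,0],0.22],
])

```text
time: 21.7
tcp_pos: [0.5583, -0.0139, 0.021]
eef_rot: [[0.995, 0.104, 0.0], [0.104, -0.995, -0.0], [0.0, 0.0, -1.0]]
wrist_force: [-0.3, -0.3, 0.6]
gripper_width: 0.223
```

>>> play_rows([
  [[0.007,0.001,0],[0,0,0],0.22],
  [[0.013,0.001,0],[0,0,0],0.22],
  [[0.013,0.001,0],[0,0,0],0.22],
])

```text
time: 22.0
tcp_pos: [0.5604, -0.0137, 0.021]
eef_rot: [[0.995, 0.104, 0.0], [0.104, -0.995, -0.0], [0.0, 0.0, -1.0]]
wrist_force: [-1.1, -0.5, 0.7]
gripper_width: 0.22
```

```bash
python3 look.py 16 .488 -.018 2>&1 | head -1
```

```text
22.0 tcp rack [-0.04255633 -0.04423697] [ 0.56042414 -0.01374598  0.02097216] yaw 5.95905975694325 w 0.21998439398029215 [-1.1447623  -0.54452998  0.65954811]
```

View pics/w16.png

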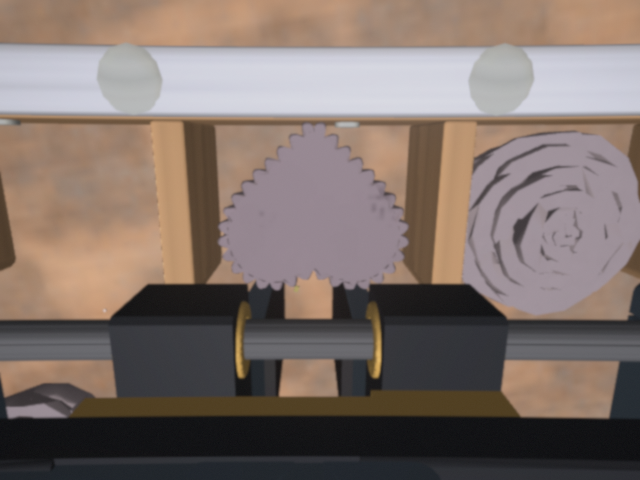

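>>> play_rows([
  [[0.007,0.001,0],[0,0,0],0.22],
  [[0.007,0.001,0],[0,0,0],0.22],
])

```text
time: 22.3
tcp_pos: [0.561, -0.0136, 0.0209]
eef_rot: [[0.995, 0.104, -0.001], [0.104, -0.995, -0.0], [-0.001, 0.0, -1.0]]
wrist_force: [-0.8, -0.8, 1.9]
gripper_width: 0.225
```

>>> play_rows([
  [[0.007,0.001,0],[0,0,0],0.22],
  [[0.007,0.001,0],[0,0,0],0.22],
])

```text
time: 22.5
tcp_pos: [0.5612, -0.0136, 0.0209]
eef_rot: [[0.995, 0.104, -0.002], [0.104, -0.995, -0.0], [-0.002, -0.0, -1.0]]
wrist_force: [-4.8, -0.6, 2.9]
gripper_width: 0.219
```

>>> play_rows([
  [[0.007,0.001,0],[0,0,0],0.22],
  [[0.007,0.001,0],[0,0,0],0.22],
])

```text
time: 22.7
tcp_pos: [0.5613, -0.0135, 0.0208]
eef_rot: [[0.995, 0.104, -0.005], [0.104, -0.995, -0.0], [-0.005, -0.0, -1.0]]
wrist_force: [-6.7, -2.1, 5.1]
gripper_width: 0.217
```

```bash
python3 look.py 17 .488 -.018 2>&1 | head -1
```

```text
22.7 tcp rack [-0.04169269 -0.04409735] [ 0.56126869 -0.01351774  0.02083722] yaw 5.965461329398661 w 0.21725272711277477 [-6.66564323 -2.10288307  5.14318322]
```

View pics/w17.png

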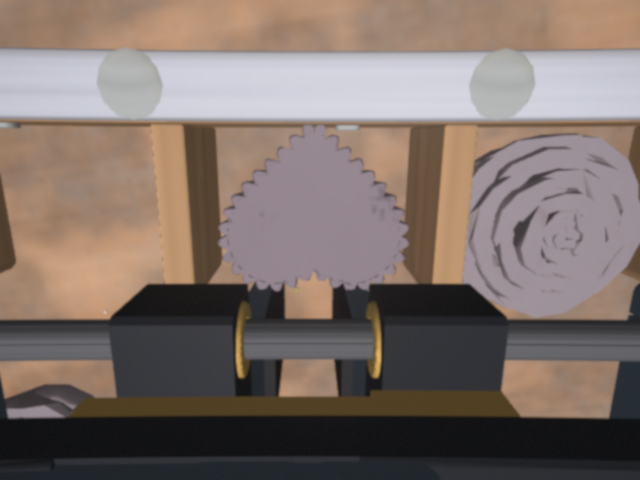

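The force rose to 6.7 N and motion stopped, so the tip is against the back board. I'll back off straight, lift, and move clear.

>>> play_rows([
  [[-0.03,-0.003,0],[0,0,0],0.22],
  [[-0.1,-0.01,0],[0,0,0],0.22],
  [[-0.25,-0.026,0],[0,0,0],0.22],
  [[-0.3,-0.03,0.2],[0,0,0],0.22],
  [[-0.3,-0.03,0.5],[0,0,0],0.22],
  [[-0.3,-0.03,0.9],[0,0,0],0.22],
  [[-0.5,-0.5,1],[0,0,0],0.22],
  [[-0.8,-1,1],[0,0,0],0.22],
  [[-0.8,-1,1],[0,0,0],0.22],
  [[-0.8,-1,1],[0,0,0],0.22],
  [[-0.8,-1,1],[0,0,0],0.22],
])

```text
time: 23.9
tcp_pos: [0.4424, -0.1651, 0.1714]
eef_rot: [[0.995, 0.1, 0.002], [0.1, -0.995, -0.001], [0.002, 0.001, -1.0]]
wrist_force: [0.3, 1.3, 0.1]
gripper_width: 0.219
```

>>> play_rows([
  [[-0.5,-1,0.2],[0,0,0],0.22],
  [[-0.5,-1,0.2],[0,0,0],0.22],
  [[-0.5,-1,0.2],[0,0,0],0.22],
  [[-0.5,-1,0.2],[0,0,0],0.22],
  [[-0.5,-1,0.2],[0,0,0],0.22],
])

```text
time: 24.4
tcp_pos: [0.3685, -0.315, 0.2013]
eef_rot: [[0.995, 0.101, 0.002], [0.101, -0.995, -0.002], [0.002, 0.002, -1.0]]
wrist_force: [-0.0, 0.8, 0.1]
gripper_width: 0.219
```

```bash
python3 look.py 18 .602 -.01 2>&1
python3 - <<'E'
from h import *
im,d=manip.read_camera('scene');save('s18.png',cv2.resize(im[150:340,170:430],None,fx=3,fy=3))
E
```

```text
24.4 tcp rack [-0.26467079 -0.32403262] [ 0.36845745 -0.31502531  0.20133885] yaw 5.790054358994298 w 0.2192011967087699 [-0.01742051  0.75670087  0.12229142]
heart centroid [ 0.60151096 -0.00954142] rack [-0.00125499 -0.04430693] n 659
rack ext [-0.02504852 -0.07505701] [ 0.03151797 -0.01333617]
```

View pics/t18.png

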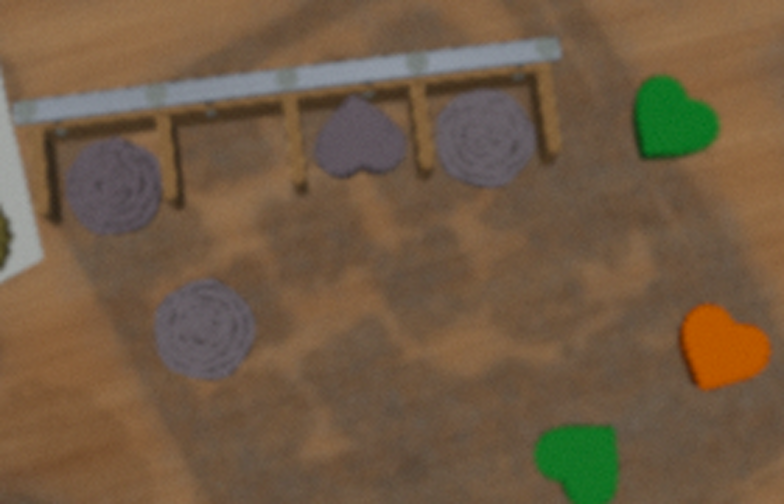

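View pics/s18.png

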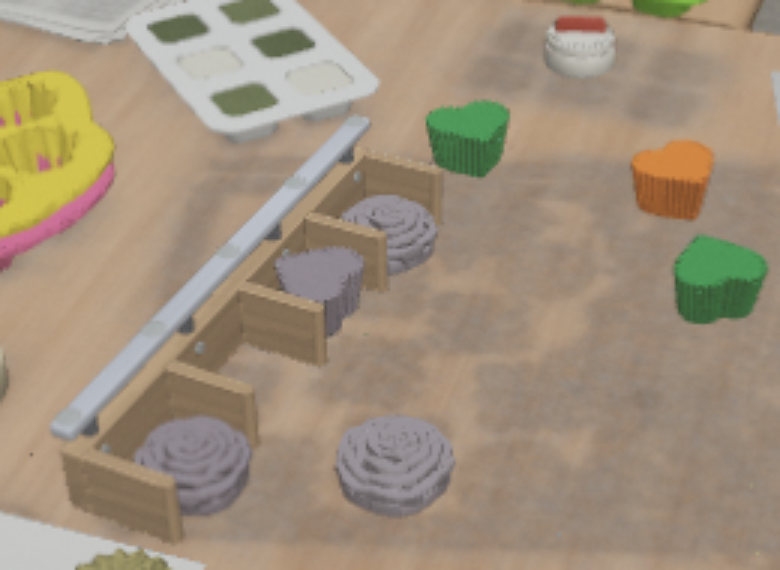

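The heart is in the third gap, crop (360,138), with its tip at the board (front extent 31.5 mm against the board at 30 mm). The roses and look-alikes are where they were. Handing in.

```bash
python3 -c "
from cell import manip
print(manip.finish_job())"
```

```text
the job is handed in; nothing more can be done
None
```

The heart-shaped soap is in the third gap, resting against the back board, and I handed the job in at about 24.5 s. The hand-in gives no verdict.

- **Counting by touch:** I pressed the closed fingertips on the rail over gap 1 to about 5 mm down (about 4 N). I ran them right over two studs, where the force rose to 5–6 N, stopped at rack y = −44 mm (gap 3), and lifted off.
- **Pushing the heart:** I pushed the grey heart left with two partly open fingertips set against its right lobe. I then pushed it in from behind on both lobes until it met the board, where the force rose to 6.7 N and motion stopped. It was never gripped or lifted.
- **Last checks:** The top view puts the heart at rack (−1, −44) mm. Its front edge reads 31.5 mm against the board face at 30 mm, which is within camera error. In the last pictures the three rose soaps and the green and orange hearts look unmoved, and the arm is clear.
- **Disagreements:** The top and wrist cameras differed by 2–3 mm on where the rail is, so I aimed between them. The first straight push from behind drifted the heart about 10 mm to the right and turned it, and I corrected that before it entered the gap.

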